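Refill the slide-lid seasoning box

ROBOT

A 7-joint arm with a two-finger parallel gripper is mounted at the origin on the work surface. World frame = base frame: x ahead of the robot, y to its left, z up, the work surface at z = 0. Lengths are in mm, angles in rad, forces in N, time in s.
With the tool pointing down it reaches from about 400 to 900 mm from the base axis. Payload 5.6 kg.
Tool frame: the origin (TCP) lies midway between the tips of the shut fingers; the grasp point (between the pads) lies 19 mm behind it; z points along the fingers, y is the line along which they close (so a half turn about z gives the same grasp; the last joint's range is limited). The gripper opens to 92 mm and grips with 3 to 60 N. Pads are 20 mm wide; open, the fingers measure 128 mm over their backs; the gripper's body (75 mm by 189 mm) begins 69 mm behind the grasp point.
Start: joints at [1.242, 0.468, -0.012, 1.603, 0.006, 1.071, -0.056], TCP at [183.209, -623.653, 214.592] pointing down, gripper open.
Joint ranges: [-2.53, 2.53], [-0.31, 2.02], [-1.57, 1.55], [0.28, 2.44], [-1.29, 4.43], [0.15, 1.84], [-2.92, 2.92]. Speed limits (rad/s): [2.57, 2.57, 3.14, 3.14, 3.14, 3.14, 3.14].

INTERFACE

Orientations are given as a rotation vector (axis times angle).
In Python, from cell import robot, grip, kin, viewer gives the robot as it stands. Calls block until the motion is done:
- robot.movep(position, orientation): joint-space move of the TCP to a pose.
- robot.servo_line(position, feed=150, rotation=None): straight line of the TCP; rotation=None keeps the orientation; feed is the mean speed in mm/s.
- robot.goto_joints(angles): joint-space move.
- grip(opening, newtons=None): opening from 0.0 (shut) to 1.0 (fully open); newtons is the grip in N (None keeps the last); returns when the fingers have stopped.
- robot.hold(seconds).
- kin.ik(position, orientation): joint angles nearest the present ones, or None.
- robot.observe(): the state.
- viewer.read_camera(name): name is "scene" or "top" or "wrist"; returns the picture (384x512x3 uint8, red, green, blue); there is no depth.
- viewer.camera_info(name): a dict with "camera_matrix" (3x3 intrinsics, pixels), "R" (3x3) and "t" (3): a world point X has camera coordinates R X + t. Camera axes: x right, y down, z forward; pixel columns grow to the right and rows downward; lengths in mm; the calibration is good to about 2 mm. A picture is of the moment at which its call begins: read the wrist's pose just before it. camera_info takes no time and is no camera call; for the wrist camera it gives the pose at the moment of the call.
A pose or a line that the arm cannot do raises robot.IKError and nothing moves.
- robot.job_done(): hands the job in; it is judged then, once.
Trained networks look in the newest picture that a camera, given by its name, has taken for a name from the list of things; names that differ only in an ending like _2 or _b are one class to them, and where a whole thing is asked for, a point or a joint stands for the part that bears it (a point fixed in the world has none). Each returns a list of dicts, best first, with "confidence" (0 to 1); they miss things now and then, are a little off and sometimes report something else, mostly with a low value. They report only what shows in the picture. A call takes as long as a camera call. They do not tell look-alikes from the thing itself.
- viewer.silhouettes(name, camera): "mask" (384x512 bool, what is visible of it).
- viewer.pinpoint(name, camera): "at" ([x, y, z] in mm, in the coordinates of the camera as it stood for that picture, good to about 4 mm: a listed point, or the origin of a listed thing).
The state is a dict: "t": time; "joints": joint angles; "joint_velocities": joint speeds; "joint_torque": joint torques, N m; "tcp_pos": TCP position; "tcp_rot": TCP orientation; "contact_force": force on the tool from outside, world axes, zero at the start; "wrist_torque": the same for the moment, N m; "grip_width": opening from 0.0 (shut) to 1.0 (fully open); "grip_force": force on a finger pad.
Only numpy, scipy, OpenCV 4.12 (cv2) and the standard library are available. Lean on these libraries where they do the work, as an engineer would, in place of code of your own. Each camera call takes 0.05 s, during which the arm holds its last target. There are 200 camera calls.

TASK

Fill the seasoning box for the cooking class: first move the blue carton off the box's lid and stand it in the middle of the round cork mat. Then lift the lid's handle end over the stop lip, slide it out of its grooves and lay it flat, handle up, in the middle of the black mat. Stand every seasoning jar on the counter upright on the floor of the box, and do not disturb the mug, the green bottle or the red can.

Things in the scene. Friction and masses are not known exactly. Their poses are not given: they have to be found in the camera images.
- box: light wooden slide-lid box, fixed. Outside 220 (its x) x 132 (its y) x 79 mm high; inside 204 x 104 mm and open on top once the lid is off. Origin: centre of its underside, z up, x along its length; -x is the open end to which the lid slides. Side cheeks (|y| 60 to 66 mm, 73 mm high) guide the lid's edges. The rear wall (inner face x = +102 mm) is 69 mm high
- box_floor (a point): centre of the box's inner floor, 6 mm above the counter
- box_lip (a point): middle of the stop lip's top edge at the box's -x end, 69 mm high, x from -110 to -102 mm: 9 mm above the shut lid's underside. The lid's -x end must be raised over it (it can rise 25 mm, tilting the lid by up to 0.13 rad with its tail held in the grooves; raised level it rises only 7 mm), then the lid is pulled along the box's -x
- box_groove (a point): between the front ends of the two grooves, on the level of the ledges that carry the lid (60 mm high, |y| 52 to 60 mm). The grooves run only from here (x = +45 mm) to the rear wall: strips above both edges (|y| over 50 mm, 73 to 79 mm high) hold the 6 mm lid down with 7 mm of play. Its tail leaves them after the shut lid is pulled out about 55 mm; then it lifts off
- lid: brown wooden lid, 200 (its x) x 116 x 6 mm, 0.2 kg, 2 mm of play each side between the cheeks; starts shut on the box, its x along the box's x. Origin: centre of its underside. It carries a black round bar, 14 mm thick and 56 mm long, lying across the lid (along its y) on a slim stem (8 mm along x, 30 mm along y), near its -x end
- lid_bar (a point): centre of the lid's black bar, 75 mm from the lid's centre towards its -x end and 32 mm above its underside (19 mm free under the bar). Pinch the bar from above with the fingers either side of it along the lid's x; the lid can turn about the round bar in the grip
- lid_front (a point): middle of the lower edge of the lid's -x end (the end to raise)
- lid_tail (a point): middle of the lower edge of the lid's +x end (the end held in the grooves)
- carton: blue packet carton with a white band, 60 (x) x 42 (y) x 70 mm high, 0.12 kg, standing on the lid at the start. Origin: centre of its underside
- cork: round cork mat, 120 mm across, 6 mm thick, fixed. Origin: centre of its underside
- lid_mat: black rubber mat, 230 (its x) x 150 x 4 mm, fixed. Origin: centre of its underside
- mug: blue mug, a bystander, 76 mm across, 90 mm high
- soap: green bottle, a bystander, 52 mm across, 150 mm high
- can: red can, a bystander, 68 mm across, 85 mm high
- jar1: seasoning jar with red cap, brown contents, upright cylinder 36 mm across, 44 mm high, 0.07 kg; may be absent. Origin: centre of its underside
- jar2: seasoning jar with green cap, green contents, upright cylinder 36 mm across, 44 mm high, 0.07 kg; may be absent. Origin: centre of its underside
- jar3: seasoning jar with yellow cap, yellow contents, upright cylinder 36 mm across, 44 mm high, 0.07 kg; may be absent. Origin: centre of its underside
- jar4: seasoning jar with white cap, white contents, upright cylinder 36 mm across, 44 mm high, 0.07 kg; may be absent. Origin: centre of its underside
- jar5: seasoning jar with orange cap, copper-coloured contents, upright cylinder 36 mm across, 44 mm high, 0.07 kg; may be absent. Origin: centre of its underside
Mind the look-alikes: they are no part of the job. Of the things that look like the lid, the larger one is meant. Of the things that look like the jar4, take the one that is farthest from the robot's base at the start.

How it is judged (in metres and radians):
On the way, in this order (a step that is already met when the one before it is completed fails the run):
1. the carton stands on the cork mat, let go, with the lid still shut (horizontal distance between carton and cork below 0.04 m and height (world z) of carton below 0.012 m and angle between carton's own z axis and vertical below 0.15 rad and contact force between the fingers and carton below 0.2 N and x of lid_front in the frame of box above -0.104 m), for 0.2 s.
2. the lid's handle end has been lifted over the stop lip and drawn out past it, its tail still in the grooves (x of lid_front in the frame of box below -0.113 m and z of lid_front in the frame of box above 0.066 m and x of lid_tail in the frame of box above 0.047 m and z of lid_tail in the frame of box between 0.055 and 0.072 m), for 0.1 s.
3. the lid lies flat on the black mat, handle up, let go (horizontal distance between lid and lid_mat below 0.05 m and height (world z) of lid below 0.012 m and angle between lid's own z axis and vertical below 0.1 rad and linear speed of lid below 0.03 m/s and contact force between the fingers and lid below 0.2 N), for 0.2 s.
At the end, for the whole second after the job is handed in: the carton stands upright on the cork mat (centre within 40 mm of its centre); the lid lies flat and handle up on the black mat (centre within 50 mm of the mat's centre); every jar present stands upright (within 0.2 rad) on the box's floor, inside its walls; all at rest (horizontal distance between carton and cork below 0.04 m and height (world z) of each of carton, lid below 0.012 m and angle between carton's own z axis and vertical below 0.15 rad and horizontal distance between lid and lid_mat below 0.05 m and angle between lid's own z axis and vertical below 0.1 rad and linear speed of each of lid, jar1, jar2, jar3, jar4, jar5 below 0.03 m/s and x of jar1 in the frame of box between -0.1 and 0.1 m and y of jar1 in the frame of box between -0.05 and 0.05 m and z of jar1 in the frame of box between -0.002 and 0.014 m and angle between each of jar1, jar2, jar3, jar4, jar5's own z axis and vertical below 0.2 rad and x of jar2 in the frame of box between -0.1 and 0.1 m and y of jar2 in the frame of box between -0.05 and 0.05 m and z of jar2 in the frame of box between -0.002 and 0.014 m and x of jar3 in the frame of box between -0.1 and 0.1 m and y of jar3 in the frame of box between -0.05 and 0.05 m and z of jar3 in the frame of box between -0.002 and 0.014 m and x of jar4 in the frame of box between -0.1 and 0.1 m and y of jar4 in the frame of box between -0.05 and 0.05 m and z of jar4 in the frame of box between -0.002 and 0.014 m and x of jar5 in the frame of box between -0.1 and 0.1 m and y of jar5 in the frame of box between -0.05 and 0.05 m and z of jar5 in the frame of box between -0.002 and 0.014 m); the robot touches nothing.
It fails at once if the mug is shifted by more than 30 mm or knocked over (distance of mug from where it was at the start of the episode above 0.03 m or angle between mug's own z axis and vertical above 0.5 rad).
It fails at once if the green bottle is shifted by more than 30 mm or knocked over (distance of soap from where it was at the start of the episode above 0.03 m or angle between soap's own z axis and vertical above 0.5 rad).
It fails at once if the red can is shifted by more than 30 mm or knocked over (distance of can from where it was at the start of the episode above 0.03 m or angle between can's own z axis and vertical above 0.5 rad).
Of jar1, jar2, jar3, jar4, jar5 only 3 to 5 are there at a start; the rules pass over those that are not, and their reading is None.
At some moment in a run one of jar1, jar2, jar3, jar4, jar5 may be knocked a few centimetres aside while the robot is not near it.
It also fails if it takes over 210 s, if anything falls off the work surface, if the arm or the gripper's body presses on something with over 40 N, if the wrist force passes 120 N, or if a joint passes its speed limit or range.

## Working session

There is one attempt and no reset: what is moved stays moved. The work goes in short steps, each a Python script; the robot and the scene stay as the last script left them, time stands still between calls to the robot, and variables do not carry over. Pictures are saved under pics/ and viewed, at most 14 in all, crops included, and the job is handed in when it is done.

```bash
ls; mkdir -p pics; cat > h.py <<'E'
import numpy as np, cv2
from cell import robot, grip, kin, viewer
from scipy.spatial.transform import Rotation as Rn
def snap(cam,fn=None):
    ci=viewer.camera_info(cam); im=viewer.read_camera(cam)
    if fn: cv2.imwrite('pics/'+fn,cv2.cvtColor(im,cv2.COLOR_RGB2BGR))
    return im,ci
def world(p,ci): return np.array(ci['R']).T@(np.array(p)-np.array(ci['t']))
def pix2z(u,v,z,ci):
    R=np.array(ci['R']);t=np.array(ci['t']);K=np.array(ci['camera_matrix'])
    d=R.T@np.linalg.solve(K,[u,v,1.]);c=-R.T@t
    return c+d*(z-c[2])/d[2]
def proj(X,ci):
    p=np.array(ci['camera_matrix'])@(np.array(ci['R'])@np.array(X,float)+np.array(ci['t']));return p[:2]/p[2]
def pin(name,cam,ci): return [(round(d['confidence'],2),np.round(world(d['at'],ci)).tolist(),np.round(proj(world(d['at'],ci),ci)).tolist()) for d in viewer.pinpoint(name,cam)]
E
python3 - <<'E'
from h import *
for c in ('scene','top'):
    im,ci=snap(c,c+'0.png'); print(c,np.round(-np.array(ci['R']).T@ci['t']))
    for n in ['box','box_lip','box_groove','lid','lid_bar','carton','cork','lid_mat','mug','soap','can','jar1','jar2','jar3','jar4','jar5']: print(n,pin(n,c,ci))
s=robot.observe();print(s)
E
```

```text
pics
scene [1018. -546. 1069.]
box [(0.56, [595.0, -179.0, 1.0], [228.0, 261.0])]
box_lip [(0.79, [605.0, -278.0, 66.0], [201.0, 279.0])]
box_groove []
lid [(0.78, [591.0, -176.0, 60.0], [226.0, 248.0]), (0.72, [802.0, -272.0, 1.0], [267.0, 339.0])]
lid_bar [(0.56, [600.0, -253.0, 91.0], [206.0, 266.0]), (0.56, [789.0, -337.0, 25.0], [244.0, 354.0])]
carton [(0.78, [577.0, -155.0, 65.0], [228.0, 238.0]), (0.17, [425.0, 218.0, -3.0], [274.0, 142.0])]
cork [(0.67, [452.0, 383.0, -1.0], [312.0, 117.0]), (0.63, [591.0, -178.0, 59.0], [226.0, 248.0]), (0.31, [457.0, -409.0, 2.0], [124.0, 292.0])]
lid_mat [(0.84, [575.0, 167.0, -2.0], [302.0, 177.0])]
mug [(0.75, [455.0, -412.0, 2.0], [123.0, 293.0]), (0.5, [594.0, -178.0, 61.0], [226.0, 249.0])]
soap [(0.81, [704.0, 35.0, 1.0], [311.0, 229.0]), (0.24, [457.0, -412.0, 1.0], [124.0, 293.0]), (0.16, [427.0, 223.0, -4.0], [275.0, 142.0])]
can [(0.69, [699.0, -58.0, 1.0], [288.0, 252.0]), (0.47, [596.0, -179.0, 1.0], [229.0, 261.0])]
jar1 [(0.72, [428.0, -115.0, -0.0], [199.0, 210.0]), (0.62, [353.0, -83.0, 1.0], [189.0, 189.0]), (0.61, [351.0
[... 3206 characters left out ...]
26, -0.01163913,  1.6027233 ,  0.0059837 ,
        1.07140582, -0.05632879]), 'joint_velocities': array([ 6.23827489e-04,  4.18270711e-04, -3.97229665e-04,  1.47893365e-03,
        2.59504818e-05,  1.04653726e-03, -1.01620789e-03]), 'joint_torque': array([-2.96160988e-04, -5.20399904e+01, -1.22737605e-02, -2.44047546e+01,
       -5.66421426e-02,  1.14552319e-02,  2.29115628e-06]), 'tcp_pos': array([ 183.23340694, -623.62846907,  214.57734599]), 'tcp_rot': array([-3.10957916e+00, -4.47291813e-01,  1.49107886e-05]), 'contact_force': array([-0.48552751,  0.1502489 ,  1.00362841]), 'wrist_torque': array([-0.01499433,  0.03611256, -0.0115814 ]), 'grip_force': 0.0, 'grip_width': 1.000932562813308}
```

```bash
python3 - <<'E'
import cv2
im=cv2.imread('pics/top0.png');c=im[60:310,70:440]
cv2.imwrite('pics/topc.png',cv2.resize(c,None,fx=2.15,fy=2.15,interpolation=cv2.INTER_CUBIC))
im=cv2.imread('pics/scene0.png');c=im[90:390,80:400]
cv2.imwrite('pics/scenec.png',cv2.resize(c,None,fx=1.9,fy=1.9,interpolation=cv2.INTER_CUBIC))
E
```

```text
(no output)
```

View pics/topc.png

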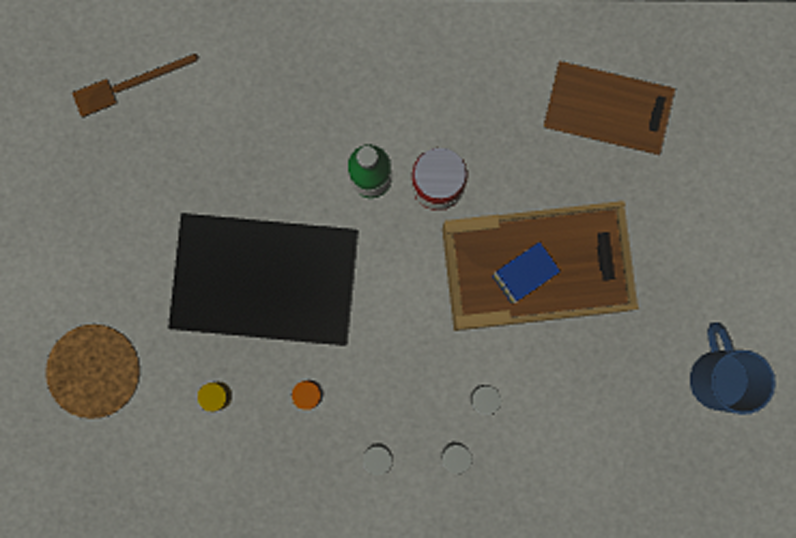

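View pics/scenec.png

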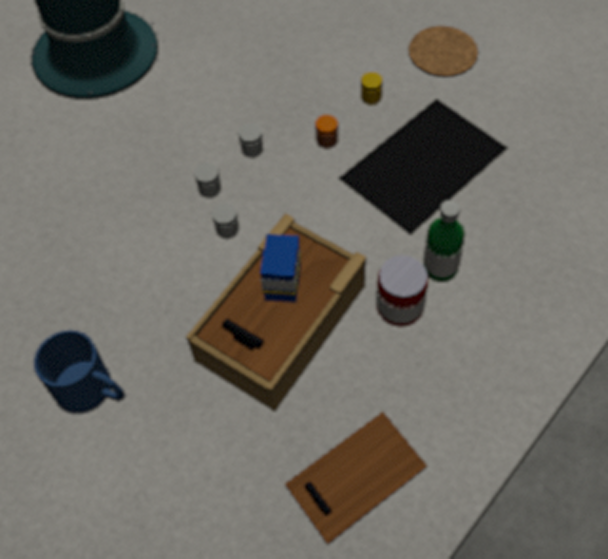

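The top view shows the box at about (321,184), with its handle end to the right. The small lid look-alike is at (351,110) and the shut lid at (321,183), so I take the shut lid, which is the larger.

Jars, with pixels in the full top image:
- **Yellow, jar3:** (170,244).
- **Orange, jar5:** (214,242).
- **White candidates:** (295,247), (244,273) and (283,271). The one farthest from the base is (295,247), at about 443 mm against about 351 and 366 mm.

Next is a close wrist look.

```bash
cat >> h.py <<'E'
def down(ydir):
    y=np.array([ydir[0],ydir[1],0.]);y/=np.linalg.norm(y);z=np.array([0,0,-1.]);x=np.cross(y,z)
    return Rn.from_matrix(np.c_[x,y,z]).as_rotvec()
def best(p,ydir):
    "orientation of the two equivalent ones with the less joint travel"
    q=robot.observe()['joints'];o=[]
    for s in (1,-1):
        r=down(s*np.array(ydir,float));k=kin.ik(p,r)
        if k is not None:o.append((abs(np.array(k)-q).max(),tuple(r)))
    return np.array(min(o)[1])
E
python3 - <<'E'
from h import *
p=[560,-190,400]
r=best(p,(1,0.1)); robot.movep(p,r)
im,ci=snap('wrist','w1.png');print(np.round(-np.array(ci['R']).T@ci['t']))
for n in ['box','box_lip','box_groove','lid','lid_bar','lid_front','lid_tail','carton','jar4']: print(n,pin(n,'wrist',ci))
for n in('carton','lid'):
  for d in viewer.silhouettes(n,'wrist'):
    c=max(cv2.findContours(d['mask'].astype('u1'),0,2)[0],key=cv2.contourArea);b=cv2.boxPoints(cv2.minAreaRect(c))
    print(n,d['confidence'],np.round(b).tolist(),[np.round(pix2z(*q,136 if n=='carton' else 66,ci)).tolist() for q in b])
print(robot.observe()['joints'],robot.observe()['t'])
E
```

```text
[ 553. -107.  570.]
box []
box_lip [(0.8, [609.0, -277.0, 68.0], [277.0, 204.0])]
box_groove []
lid [(0.76, [806.0, -276.0, 4.0], [371.0, 202.0]), (0.66, [598.0, -175.0, 62.0], [277.0, 146.0])]
lid_bar [(0.97, [605.0, -250.0, 93.0], [277.0, 194.0]), (0.82, [792.0, -328.0, 26.0], [363.0, 230.0])]
lid_front [(0.83, [603.0, -277.0, 57.0], [273.0, 201.0]), (0.83, [788.0, -347.0, 1.0], [355.0, 233.0])]
lid_tail [(0.75, [823.0, -199.0, -2.0], [387.0, 165.0]), (0.58, [581.0, -76.0, 63.0], [274.0, 84.0])]
carton [(0.66, [585.0, -155.0, 66.0], [271.0, 134.0]), (0.22, [597.0, -178.0, 60.0], [276.0, 147.0])]
jar4 [(0.94, [357.0, 19.0, 0.0], [146.0, 13.0]), (0.89, [355.0, -79.0, -2.0], [147.0, 74.0]), (0.8, [430.0, -117.0, -1.0], [188.0, 101.0]), (0.26, [584.0, -153.0, 63.0], [270.0, 133.0])]
carton 0.71 [[247.0, 124.0], [274.0, 110.0], [294.0, 149.0], [267.0, 163.0]] [[545.0, -138.0, 136.0], [581.0, -115.0, 136.0], [617.0, -168.0, 136.0], [580.0, -192.0, 136.0]]
carton 0.52 [[239.0, 86.0], [308.0, 84.0], [312.0, 202.0], [243.0, 204.0]] [[529.0, -88.0, 136.0], [623.0, -76.0, 136.0], [655.0, -245.0, 136.0], [549.0, -259.0, 136.0]]
lid 0.72 [[336.0, 227.0], [370.0, 154.0], [410.0, 172.0], [376.0, 246.0]] [[723.0, -312.0, 66.0], [757.0, -172.0, 66.0], [833.0, -197.0, 66.0], [806.0, -343.0, 66.0]]
lid 0.57 [[239.0, 84.0], [308.0, 83.0], [311.0, 202.0], [242.0, 204.0]] [[526.0, -83.0, 66.0], [635.0, -70.0, 66.0], [670.0, -268.0, 66.0], [547.0, -283.0, 66.0]]
[ 0.69984006  0.29841441 -0.55598279  1.47239392  0.15774277  1.41554996
  0.23906878] 4.4583
```

View pics/w1.png

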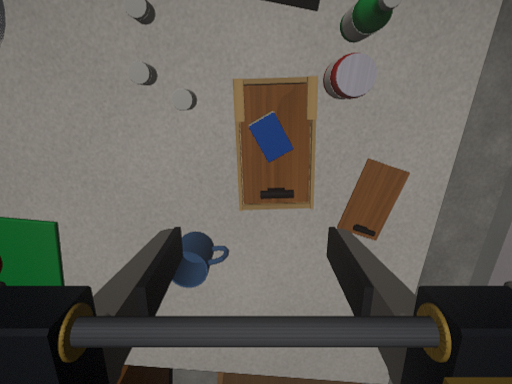

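Wrist view: the carton is at (271,137) on the lid and the bar at (277,194). The small lid at (372,200) is ignored. Moving the carton now.

```bash
python3 - <<'E'
from h import *
x,y=582,-155; yd=(.83,.56)
r=best([x,y,200],yd); robot.movep([x,y,200],r); robot.servo_line([x,y,93],100)
grip(0.2,15); o=robot.observe();print(o['grip_width']*92,o['grip_force'],o['contact_force'])
robot.servo_line([x,y,280],150)
q=[456,384,280]; 
# keep wrist rotation roughly
r2=best(q,(0,1)); print(kin.ik(q,r2)); robot.movep(q,r2); robot.servo_line([456,384,60],150); robot.servo_line([456,384,34.5],40)
o=robot.observe();print(o['grip_width']*92,o['contact_force'])
grip(1.0); robot.hold(.2); robot.servo_line([456,384,250],200); robot.hold(.3)
p=[560,-190,400]; robot.movep(p,best(p,(1,.1)))
for c in('wrist','top'):
  im,ci=snap(c,c+'2.png')
  for n in ['box','box_lip','box_groove','lid','lid_bar','lid_front','lid_tail','carton','cork']: print(n,pin(n,c,ci))
print(robot.observe()['t'])
a=cv2.imread('pics/wrist2.png')[60:230,170:430];b=cv2.imread('pics/top2.png')[140:260,70:420]
a=cv2.resize(a,(400,262),interpolation=2);b=cv2.resize(b,(790,271),interpolation=2)
cv2.imwrite('pics/c2.png',np.vstack([np.pad(a,((0,0),(0,390),(0,0))),b]))
E
```

```text
42.26748309823807 14.931035488843918 [-1.33994947  0.02259951  0.40276413]
[ 0.08645342  0.67303913 -1.27945539  1.61458851  0.65749462  1.3560359
  0.28957577]
42.273248662749864 [-0.72112736 -0.54081021 -2.71473588]
box []
box_lip [(0.84, [611.0, -278.0, 73.0], [277.0, 207.0]), (0.26, [579.0, -75.0, 64.0], [272.0, 85.0])]
box_groove []
lid [(0.59, [806.0, -275.0, 3.0], [370.0, 204.0]), (0.57, [596.0, -174.0, 63.0], [275.0, 147.0])]
lid_bar [(0.66, [793.0, -332.0, 26.0], [362.0, 233.0]), (0.6, [603.0, -253.0, 93.0], [275.0, 197.0])]
lid_front [(0.69, [604.0, -277.0, 60.0], [273.0, 204.0]), (0.63, [790.0, -351.0, 2.0], [355.0, 236.0])]
lid_tail [(0.61, [580.0, -77.0, 64.0], [273.0, 86.0]), (0.56, [823.0, -198.0, -2.0], [386.0, 167.0])]
carton []
cork []
box [(0.67, [455.0, 383.0, 4.0], [113.0, 232.0])]
box_lip [(0.52, [701.0, -58.0, 2.0], [274.0, 146.0]), (0.52, [431.0, 106.0, 1.0], [214.0, 243.0])]
box_groove []
lid [(0.83, [804.0, -270.0, -2.0], [351.0, 110.0]), (0.82, [593.0, -179.0, 63.0], [321.0, 183.0])]
lid_bar [(0.81, [605.0, -256.0, 90.0], [353.0, 178.0]), (0.66, [788.0, -330.0, 29.0], [375.0, 113.0])]
lid_front [(0.9, [787.0, -351.0, 2.0], [381.0, 116.0]), (0.63, [606.0, -279.0, 59.0], [359.0, 179.0]), (0.54, [424.0, -117.0, 6.0], [295.0, 246.0])]
lid_tail [(0.93, [824.0, -198.0, 1.0], [325.0, 103.0]), (0.91, [583.0, -74.0, 63.0], [281.0, 186.0])]
carton [(0.89, [457.0, 384.0, 5.0], [112.0, 232.0]), (0.75, [432.0, 110.0, 1.0], [212.0, 242.0])]
cork [(0.75, [458.0, 385.0, 2.0], [112.0, 231.0]), (0.49, [582.0, -74.0, 64.0], [281.0, 187.0])]
18.8333
```

View pics/c2.png

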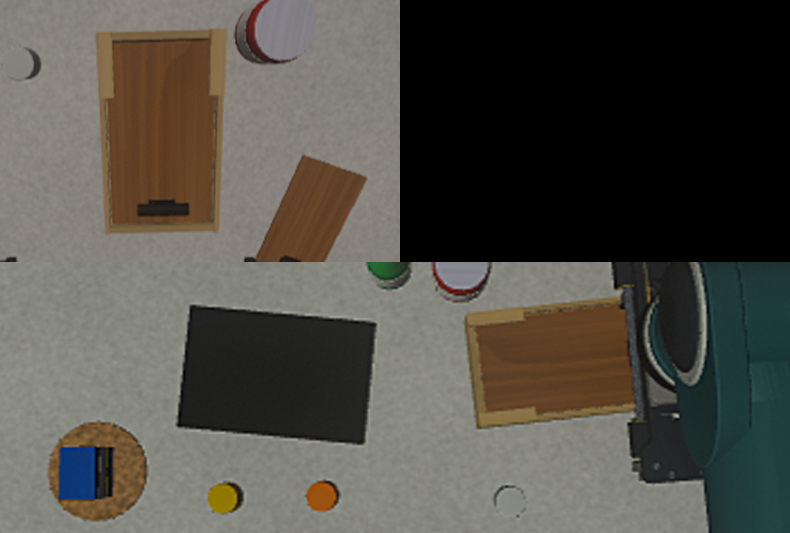

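The carton stands centred on the cork mat at top pixel (112,232). The lid is bare, with its bar at wrist pixel (275,197). Next: grip the bar, tilt the lid about its tail and draw it out.

```bash
cat >> h.py <<'E'
U=np.array([.115,-.9934,0]);Z=np.array([0,0,1.])
E
python3 - <<'E'
from h import *
bar=np.array([603.,-253.5,0]); tail=bar-175*U+[0,0,60]; t0=bar+[0,0,75]
r0=best(t0+[0,0,80],U); robot.movep(t0+[0,0,80],r0); robot.servo_line(t0,80)
print('dn',robot.observe()['contact_force'])
grip(0.0,50); o=robot.observe();print('grip mm',o['grip_width']*92,o['grip_force'],o['contact_force'])
ax=np.cross(U,Z)
def pose(th,s): 
    Q=Rn.from_rotvec(th*ax); return tail+Q.apply(t0-tail)+s*U,(Q*Rn.from_rotvec(r0)).as_rotvec()
def show(m): o=robot.observe();print(m,np.round(o['contact_force'],1),round(o['grip_width']*92,1),np.round(o['tcp_pos'],1),round(o['t'],1))
for th in(.03,.06,.09): p,r=pose(th,0);robot.servo_line(p,40,rotation=r);show(th)
im,ci=snap('wrist');
for n in('lid_front','lid_tail'):print(n,pin(n,'wrist',ci))
p,r=pose(.09,28)
if abs(np.linalg.norm(robot.observe()['contact_force']))<30:
    robot.servo_line(p,40,rotation=r);show('slid');robot.hold(.4)
    im,ci=snap('wrist');
    for n in('lid_front','lid_tail'):print(n,pin(n,'wrist',ci))
    snap('scene','s3.png'); a=cv2.imread('pics/s3.png')[190:390,120:320];cv2.imwrite('pics/s3c.png',cv2.resize(a,None,fx=3,fy=3,interpolation=2))
E
```

```text
dn [ 0.24776244 -0.2569513  -0.29285845]
grip mm 12.608859424974822 49.99972879886627 [-0.54652656  0.63843814 -0.78116158]
0.03 [-0.5  1.7  0.2] 12.9 [ 603.1 -252.5   80.8] 22.7
0.06 [-0.6  0.2 -1.4] 12.8 [ 603.1 -252.6   86. ] 23.0
0.09 [ 0.7  0.4 -2. ] 12.9 [ 603.  -251.4   91.1] 23.2
lid_front [(0.92, [604.0, -277.0, 78.0], [218.0, 227.0])]
lid_tail []
slid [ 0.6  0.2 -0.8] 12.7 [ 605.9 -279.3   90.7] 24.2
lid_front [(0.89, [607.0, -303.0, 78.0], [220.0, 227.0])]
lid_tail []
```

View pics/s3c.png

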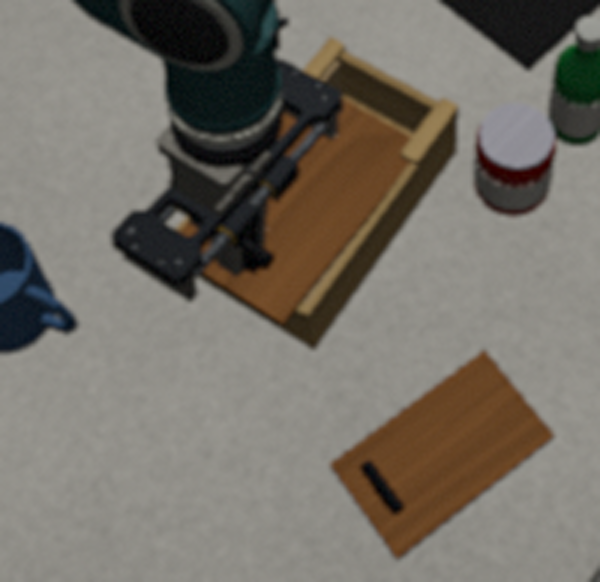

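The lid has been raised over the lip (front z about 78 mm) and drawn out about 27 mm, with its tail still in the grooves. Next: pull it clear and lift.

```bash
python3 - <<'E'
from h import *
def show(m): o=robot.observe();print(m,np.round(o['contact_force'],1),np.round(o['wrist_torque'],2),round(o['grip_width']*92,1),np.round(o['tcp_pos'],1),round(o['t'],1))
p=robot.observe()['tcp_pos']
p=p+50*U; robot.servo_line(p,60); show('out')
robot.servo_line(p+[0,0,15],50); robot.servo_line(p+[0,0,260],120);show('up'); robot.hold(.3)
im,ci=snap('wrist');
for n in('lid_front','lid_tail','lid','lid_bar'):print(n,pin(n,'wrist',ci))
im,ci=snap('scene','s4.png')
for n in('lid_front','lid_tail','lid','lid_bar'):print(n,pin(n,'scene',ci))
im,ci=snap('top')
for d in viewer.silhouettes('lid_mat','top'): 
    c=max(cv2.findContours(d['mask'].astype('u1'),0,2)[0],key=cv2.contourArea);b=cv2.boxPoints(cv2.minAreaRect(c));print(d['confidence'],[np.round(pix2z(*q,4,ci)).tolist() for q in b])
a=cv2.imread('pics/s4.png')[130:350,80:380];cv2.imwrite('pics/s4c.png',cv2.resize(a,None,fx=2,fy=2,interpolation=2))
E
```

```text
out [-0.1  0.2 -1.3] [ 0.02 -0.11  0.05] 12.5 [ 611.7 -328.6   90.7] 25.8
up [ 0.2  0.9 -2.1] [ 0.02 -0.17 -0.02] 12.7 [ 611.5 -328.9  350.1] 28.5
lid_front [(0.77, [614.0, -354.0, 338.0], [218.0, 229.0])]
lid_tail [(0.93, [592.0, -158.0, 323.0], [513.0, 232.0])]
lid [(0.59, [607.0, -256.0, 331.0], [363.0, 237.0])]
lid_bar [(0.62, [610.0, -328.0, 370.0], [251.0, 252.0])]
lid_front [(0.94, [618.0, -356.0, 336.0], [160.0, 249.0]), (0.57, [782.0, -349.0, 5.0], [239.0, 359.0])]
lid_tail [(0.76, [820.0, -198.0, 1.0], [292.0, 320.0]), (0.73, [429.0, 219.0, -4.0], [275.0, 143.0]), (0.68, [592.0, -153.0, 322.0], [226.0, 178.0])]
lid [(0.95, [803.0, -275.0, -2.0], [267.0, 341.0]), (0.92, [601.0, -256.0, 325.0], [194.0, 212.0]), (0.73, [427.0, 220.0, -0.0], [275.0, 142.0])]
lid_bar [(0.94, [610.0, -327.0, 367.0], [166.0, 227.0]), (0.61, [790.0, -333.0, 24.0], [245.0, 353.0])]
0.65 [[509.0, 289.0, 4.0], [664.0, 278.0, 4.0], [644.0, 46.0, 4.0], [489.0, 58.0, 4.0]]
```

View pics/s4c.png

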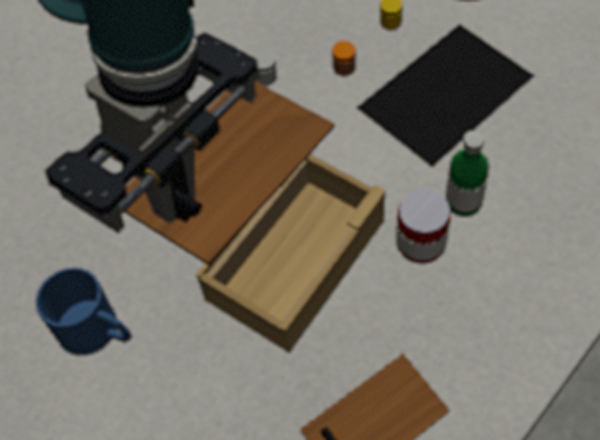

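The lid hangs firmly in the grip, tilted about 0.08 rad, and clear of the box. The mat's centre is at about (576,168). Next I lay the lid down.

```bash
python3 - <<'E'
from h import *
def show(m): o=robot.observe();print(m,np.round(o['contact_force'],1),round(o['grip_width']*92,1),np.round(o['tcp_pos'],1),round(o['t'],1))
u=np.array([-.086,-.996,0]); m=np.array([576.,168,0])
o=robot.observe(); yc=Rn.from_rotvec(o['tcp_rot']).as_matrix()[:,1]; s=np.sign(yc@u)
r=down(s*u); tgt=m+75*u
robot.servo_line([570,-100,320],200,rotation=r); robot.servo_line(tgt+[0,0,300],200)
robot.servo_line(tgt+[0,0,60],150); robot.servo_line(tgt+[0,0,26],40);show('near')
im,ci=snap('wrist')
for n in('lid_front','lid_tail'):print(n,pin(n,'wrist',ci))
for z in(23,21,19.5):
    robot.servo_line(tgt+[0,0,z],20);show(z)
    if robot.observe()['contact_force'][2]>8: break
grip(1.0);robot.hold(.3);show('open')
robot.servo_line(tgt+[0,0,200],150);robot.hold(.3)
r=best([480,0,300],(1,0));robot.movep([430,-60,420],r)
im,ci=snap('top','t5.png')
for n in('lid','lid_bar','lid_mat','carton','jar1','soap','can'):print(n,pin(n,'top',ci))
im,ci=snap('scene')
for n in('lid','lid_bar','carton','jar1'):print(n,pin(n,'scene',ci))
im,ci=snap('wrist','w5.png')
for n in('box_floor','box_lip','jar1'):print(n,pin(n,'wrist',ci))
a=cv2.imread('pics/t5.png')[90:310,70:440];cv2.imwrite('pics/t5c.png',cv2.resize(a,None,fx=2.1,fy=2.1,interpolation=2))
E
```

```text
near [ 0.1  0.2 -2. ] 12.8 [569.7  93.4  26.2] 34.6
lid_front [(0.71, [566.0, 68.0, 10.0], [216.0, 228.0])]
lid_tail [(0.58, [582.0, 270.0, 13.0], [517.0, 226.0])]
23 [ 0.6  0.3 -0.5] 12.9 [569.4  93.2  22.8] 35.0
21 [-0.1 -0.1 -1. ] 12.8 [569.5  93.3  20.9] 35.3
19.5 [-0.4 -0.7 -1.2] 12.7 [569.6  93.3  19.5] 35.5
open [-0.3 -0.2  0.1] 92.0 [569.5  93.3  19.5] 37.0
lid [(0.91, [801.0, -274.0, -0.0], [352.0, 111.0]), (0.65, [576.0, 167.0, 7.0], [192.0, 190.0])]
lid_bar [(0.93, [790.0, -328.0, 31.0], [375.0, 113.0]), (0.71, [572.0, 88.0, 38.0], [220.0, 190.0])]
lid_mat [(0.61, [428.0, 226.0, 4.0], [170.0, 243.0])]
carton [(0.6, [459.0, 379.0, 3.0], [114.0, 231.0]), (0.55, [595.0, -177.0, 4.0], [317.0, 184.0])]
jar1 [(0.68, [351.0, 22.0, -4.0], [244.0, 273.0]), (0.62, [432.0, 108.0, 3.0], [213.0, 242.0]), (0.5, [427.0, 225.0, 2.0], [170.0, 244.0])]
soap [(0.63, [708.0, 29.0, -1.0], [243.0, 143.0]), (0.18, [459.0, -413.0, 1.0], [404.0, 235.0])]
can [(0.7, [702.0, -53.0, 2.0], [273.0, 145.0]), (0.49, [592.0, -135.0, 59.0], [304.0, 183.0]), (0.49, [432.0, 104.0, 1.0], [214.0, 242.0])]
lid [(0.96, [575.0, 170.0, 5.0], [303.0, 175.0]), (0.9, [803.0, -275.0, -4.0], [266.0, 341.0])]
lid_bar [(0.88, [792.0, -335.0, 25.0], [246.0, 354.0]), (0.63, [569.0, 94.0, 36.0], [286.0, 183.0])]
carton [(0.66, [453.0, 385.0, 7.0], [313.0, 115.0])]
jar1 [(0.78, [429.0, 110.0, -1.0], [252.0, 163.0]), (0.52, [353.0, 14.0, -2.0], [212.0, 170.0]), (0.51, [428.0, 220.0, -3.0], [275.0, 143.0]), (0.48, [431.0, -113.0, -0.0], [201.0, 211.0]), (0.48, [355.0, -81.0, 3.0], [189.0, 189.0])]
box_floor [(0.89, [593.0, -172.0, 10.0], [333.0, 202.0])]
box_lip []
jar1 [(0.93, [356.0, 21.0, 4.0], [214.0, 104.0]), (0.87, [358.0, -80.0, -2.0], [218.0, 156.0]), (0.85, [432.0, 108.0, -4.0], [254.0, 55.0]), (0.79, [429.0, -117.0, 2.0], [253.0, 175.0])]
```

View pics/t5c.png

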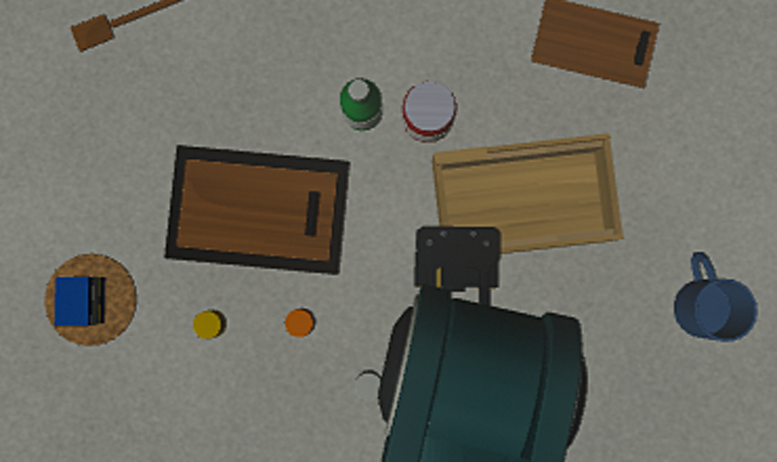

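Lid flat and centred on the black mat (top pixel (192,190)). The three real jars are still in place. Next, jar4, the white one at (429,-115).

```bash
cat > j.py <<'E'
from h import *
C=np.array([593.5,-178.,0])
def show(m): o=robot.observe();print(m,np.round(o['contact_force'],1),round(o['grip_width']*92,1),np.round(o['tcp_pos'],1),round(o['t'],1))
def find(name,exp,cams=('scene','wrist')):
    L=[]
    for c in cams:
        im,ci=snap(c)
        for d in viewer.pinpoint(name,c):
            w=world(d['at'],ci)
            if np.hypot(*(w[:2]-exp))<50 and abs(w[2])<15 and d['confidence']>.4: L.append(w[:2]); print(c,np.round(w)); break
    return np.mean(L,0)
def job(name,exp,yd,s):
    h=[exp[0],exp[1],260]; robot.movep(h,best(h,yd))
    x,y=find(name,np.array(exp))
    r=robot.observe()['tcp_rot']
    robot.servo_line([x,y,100],200);robot.servo_line([x,y,13],100);show('at')
    grip(.2,15);show('grip')
    if not 30<robot.observe()['grip_width']*92<39: raise SystemExit('bad grip')
    robot.servo_line([x,y,220],200)
    t=C+s*U; n=np.array([.9934,.115,0])
    r=best(t+[0,0,220],n); robot.movep(t+[0,0,220],r)
    robot.servo_line(t+[0,0,100],150);robot.servo_line(t+[0,0,28],80);robot.servo_line(t+[0,0,20],20);show('down')
    grip(.56);robot.hold(.2);robot.servo_line(t+[0,0,120],100);robot.servo_line(t+[0,0,220],200);grip(1.)
E
python3 - <<'E'
from j import *
job('jar4',(429,-115),(33,73),-45)
p=[430,-60,420];robot.movep(p,best(p,(1,0)))
im,ci=snap('wrist','w6.png')
print(pin('jar1','wrist',ci)); print(robot.observe()['t'])
E
```

```text
scene [ 428. -113.   -1.]
wrist [ 430. -119.   -0.]
at [ 0.4 -0.8 -0.3] 92.1 [ 429.6 -115.9   13.4] 43.6
grip [-0.3  0.2  0.5] 35.7 [ 429.2 -115.9   13. ] 44.5
down [-0.7 -0.6 -0.6] 35.9 [ 588.3 -133.3   19.9] 49.1
[(0.78, [358.0, -79.0, -2.0], [218.0, 156.0]), (0.72, [356.0, 18.0, 2.0], [215.0, 106.0]), (0.71, [435.0, 109.0, -4.0], [256.0, 53.0]), (0.62, [586.0, -134.0, 4.0], [330.0, 183.0])]
53.35
```

View pics/w6.png

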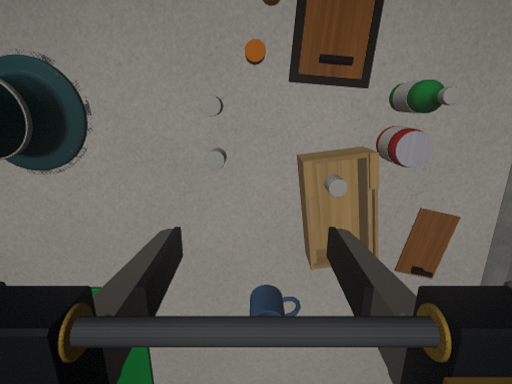

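jar4 stands upright on the box floor at wrist pixel (335,185). Next, jar5 and jar3.

```bash
python3 - <<'E'
from j import *
job('jar5',(432,108),(0,1),10)
job('jar3',(428,222),(0,1),65)
p=[430,60,420];robot.movep(p,best(p,(1,0)));robot.hold(.5)
for c in('top','scene'):
  im,ci=snap(c,c+'7.png')
  for n in('jar1','carton','lid','mug','soap','can'):print(n,pin(n,c,ci))
print(robot.observe()['t'])
a=cv2.imread('pics/scene7.png')[90:370,80:400];cv2.imwrite('pics/s7c.png',cv2.resize(a,None,fx=2.1,fy=2.1,interpolation=2))
E
```

```text
scene [430. 107.  -1.]
wrist [435. 107.  -4.]
at [0.9 0.2 0.7] 91.9 [432.6 107.3  13.4] 56.4
grip [-0.3 -0.  -0. ] 35.4 [432.2 107.1  13. ] 57.3
down [ 0.2 -0.  -0.9] 35.7 [ 594.6 -187.9   19.9] 62.3
scene [457. 197.  -3.]
wrist [457. 201.   1.]
at [-0.  -0.1 -0.5] 91.9 [457.6 199.4  13.5] 69.3
grip [-0.1  0.8 -0.8] 35.8 [457.2 199.2  13. ] 70.2
down [-0.5  0.3 -0.8] 35.6 [ 601.  -242.5   19.9] 75.6
jar1 [(0.74, [603.0, -241.0, 9.0], [341.0, 182.0]), (0.72, [352.0, 22.0, -5.0], [244.0, 272.0]), (0.65, [596.0, -185.0, 9.0], [321.0, 184.0]), (0.62, [587.0, -133.0, 12.0], [302.0, 187.0]), (0.46, [356.0, -84.0, 3.0], [283.0, 272.0])]
carton [(0.71, [457.0, 379.0, 3.0], [114.0, 232.0]), (0.61, [456.0, 386.0, 4.0], [112.0, 232.0])]
lid [(0.68, [804.0, -273.0, -1.0], [352.0, 110.0]), (0.61, [576.0, 163.0, 7.0], [194.0, 189.0]), (0.54, [565.0, 67.0, 3.0], [229.0, 194.0])]
mug [(0.78, [458.0, -413.0, 1.0], [404.0, 235.0]), (0.55, [588.0, -133.0, 12.0], [302.0, 186.0])]
soap [(0.9, [712.0, 31.0, 1.0], [243.0, 141.0]), (0.37, [591.0, -135.0, 63.0], [304.0, 183.0])]
can [(0.81, [700.0, -55.0, 3.0], [273.0, 146.0])]
jar1 [(0.74, [352.0, -79.0, -1.0], [189.0, 189.0]), (0.62, [593.0, -185.0, 5.0], [226.0, 261.0]), (0.61, [588.0, -129.0, 4.0], [239.0, 246.0]), (0.57, [601.0, -248.0, 5.0], [212.0, 280.0]), (0.44, [353.0, 12.0, -3.0], [212.0, 170.0])]
carton [(0.77, [455.0, 383.0, 5.0], [313.0, 116.0])]
lid [(0.86, [575.0, 165.0, 6.0], [302.0, 175.0]), (0.75, [804.0, -272.0, -3.0], [267.0, 340.0])]
mug [(0.97, [458.0, -412.0, 6.0], [123.0, 293.0])]
soap [(0.97, [705.0, 36.0, 0.0], [311.0, 230.0]), (0.24, [457.0, -411.0, 3.0], [124.0, 293.0])]
can [(0.81, [700.0, -59.0, 0.0], [288.0, 252.0])]
81.475
```

View pics/s7c.png

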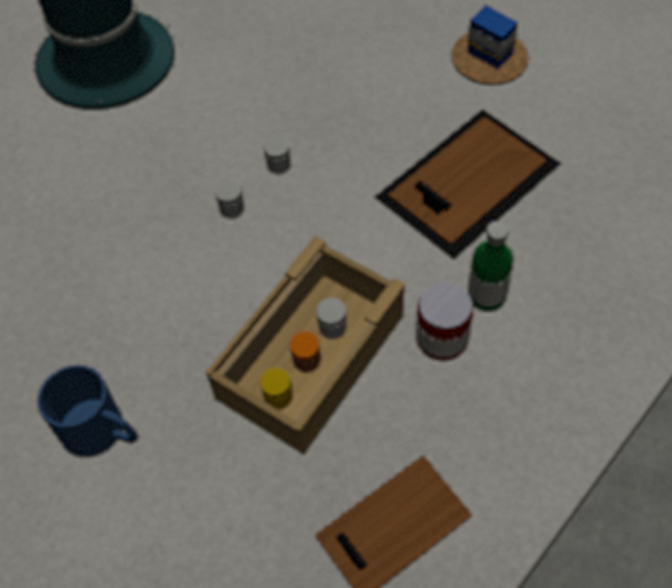

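Everything is in place: the white, orange and yellow jars stand upright in the box, the lid is on its mat and the carton is on the cork. The bystanders have not moved, and only the two nearer look-alike white jars remain on the counter. Handing in.

```bash
python3 -c "
from cell import robot
print(robot.job_done())"
```

```text
the job is handed in; nothing more can be done
None
```

The job is handed in at about 82 s of the 210 s allowed, with no verdict returned: the last pictures show the carton on the cork mat, the lid flat and handle up on the black mat, the white, orange and yellow jars upright in the box, and the mug, bottle and can where they started.

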